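Push the red colour pot up out of the pot caddy and set it by the bowl being mended

ROBOT

A 6-joint arm with a two-finger parallel gripper is mounted at the origin on the work surface. World frame = base frame: x ahead of the robot, y to its left, z up, the work surface at z = 0. Lengths are in m, angles in rad, forces in N, time in s.
With the tool pointing down it reaches from about 0.35 to 0.775 m from the base axis. Payload 5.5 kg.
Tool frame: the origin (TCP) lies on the centre line of the jaws, within the pads' length; the fingertips stand 11 mm ahead of it and the grasp point (between the pads) lies 8 mm behind it; z points along the fingers, y is the line along which they close (so a half turn about z gives the same grasp; the last joint's range is limited). The gripper opens to 85 mm and grips with 20 to 120 N. Pads are 22 mm wide; open, the fingers measure 114 mm over their backs; the gripper's body (76 mm by 85 mm) begins 54 mm behind the grasp point. The pads swing forward as they close: fully open they stand 13 mm farther back than shut.
Start: joints at [-0.14, 0.313, 0.046, 1.304, 0, 1.431], TCP at [0.575, -0, 0.242] pointing down, gripper open.
Joint ranges: [-2.76, 2.76], [-0.86, 1.69], [-1.03, 1.26], [-2.2, 2.34], [-1.47, 1.5], [-3.14, 3.14]. Speed limits (rad/s): [2.57, 2.57, 3.14, 3.14, 3.14, 3.14].

INTERFACE

Orientations are given as a unit quaternion [w, x, y, z].
In Python, from workcell import get_state, eyes, env gives the robot as it stands.
- The arm moves only by the shell command python3 -m inch 'ROWS' [OPENING] [FORCE]. ROWS is JSON, one flat list of numbers, 4 for each row, row after row: the shift along the tool's x, y, z in cm, then the turn about the tool's z in rad. A call has exactly 5 rows; each row shifts and turns the commanded pose from where the row before left it, along the tool's axes as they then stand; what a row does not reach is not made up. A row lasts 1/12 s, in which the tool goes at most 41.7 mm and 7.16 degrees, less where a joint would pass 70% of its speed; a pose out of reach is approached as far as the arm can. A call is refused whole if a number of a shift passes 4.17 or a number of a turn 0.125, either way. A call with a gripper value outside its range is refused whole. OPENING is the opening, from -1 (shut) to 1 (fully open), set as the call begins (- or left out, the last holds). The fingers move at their own pace and stop on an object; FORCE is the grip in N (left out, the last holds). Time passes only in rows, so rows that do not move let the fingers close, or fill a call up. It gives the time, the measured TCP pose, the force, the opening and the grip force at its end, in the units of the state.
- get_state(): the state, without advancing time (a new reading comes with each control period).
- eyes.read_camera(name): name is "scene" or "side" or "wrist"; returns the picture (420x560x3 uint8, red, green, blue); there is no depth.
- eyes.camera_info(name): a dict with "fovy" (degrees; the focal length in pixels is half the picture's height over the tangent of half this angle, whatever the lens; pixels are square), "cx", "cy" (the principal point, pixels), "xyz" and "orientation" of the camera in the world. Camera axes: x right, y down, z forward; pixel columns grow to the right and rows downward; lengths in m; the calibration is good to about 2 mm. The wrist camera is an equidistant fisheye: a pixel r from the principal point sees the ray r / f radians off the axis. A picture is of the moment at which its call begins: read the wrist's pose just before it. camera_info takes no time and is no camera call; for the wrist camera it gives the pose at the moment of the call.
- env.hand_in(): hands the job in; it is judged then, once.
The state is a dict: "clock": time; "joint_pos": joint angles; "qvel": joint speeds; "tau": joint torques, N m; "tcp_pos": TCP position; "orientation": TCP orientation; "wrist_force": force on the tool from outside, world axes, zero at the start; "ft_torque": the same for the moment, N m; "finger_gap": finger opening in m; "grip_force": force on a finger pad.
Only numpy, scipy, OpenCV 4.12 (cv2) and the standard library are available. Lean on these libraries where they do the work, as an engineer would, in place of code of your own. Each camera call takes 0.05 s, during which the arm holds its last target. There are 200 camera calls.

TASK

Carry the wooden pot caddy by its handle, keeping it level, and lower it gently onto the push-out stand so that the brass post comes up through the thumb hole under the red-lidded pot and lifts that pot out of its well. Then grip the raised red pot, lift it out and set it down gently, upright and fully on the white tile, in the space beside the dark blue bowl. Leave the caddy lying flat on the stand with the other three pots fully home in it, and do not disturb the bowl, teapot, cups and other things around.

Things in the scene. Friction and masses are not known exactly. Their poses are not given: they have to be found in the camera images.
- caddy_handle (a point): centre of the handle of the loose pot caddy: an upright walnut plank 64 mm long (along this point's x), 14 mm thick (y), 50 mm high (z), standing across the middle of the caddy's flat top. This point lies on the caddy's vertical axis, 25 mm above its top and 53 mm above its underside
- caddy: the caddy: a square walnut block 132 x 132 mm, 28 mm high, about 0.3 kg empty, 0.5 kg with its pots; origin at the centre of its underside, axes as the handle's. Four wells, 46 mm across, 24 mm deep, centred at x = +-31, y = +-31 mm; under each, a 32 mm thumb hole through the 4 mm floor
- red_pot_mid (a point): loose lidded porcelain pot, a plain cylinder 44 mm across, 24 mm high, white with a red lid, about 55 g; point at its centre, 12 mm above its underside. It starts in one of the caddy's four wells (which one varies), its lid flush with the caddy's top, so that fingers cannot grip it there
- black_pot_mid (a point): loose lidded porcelain pot, a plain cylinder 44 mm across, 24 mm high, white with a black lid, about 55 g; point at its centre, 12 mm above its underside. It starts in one of the caddy's four wells (which one varies), its lid flush with the caddy's top, so that fingers cannot grip it there
- green_pot_mid (a point): loose lidded porcelain pot, a plain cylinder 44 mm across, 24 mm high, white with a green lid, about 55 g; point at its centre, 12 mm above its underside. It starts in one of the caddy's four wells (which one varies), its lid flush with the caddy's top, so that fingers cannot grip it there
- white_pot_mid (a point): loose lidded porcelain pot, a plain cylinder 44 mm across, 24 mm high, white with a white lid, about 55 g; point at its centre, 12 mm above its underside. It starts in one of the caddy's four wells (which one varies), its lid flush with the caddy's top, so that fingers cannot grip it there
- post_top (a point): top centre of the push-out stand's upright brass post, 22 mm across, 41 mm above the bench, in the middle of a fixed round beech disc 160 mm across, 20 mm high. When the caddy lies flat on the disc, the post in a thumb hole, it rests there stably by itself, and the pot above stands 17 mm proud of the caddy's top, its lowest 7 mm still in the well
- tile_top (a point): centre of the upper face of a fixed white ceramic tile, 170 mm (its x) by 120 mm (its y), 8 mm thick; the bowl stands on one end of it (towards its -x), the other end is free
- bowl_mid (a point): loose dark blue bowl with gold seams, 72 mm across at the rim, 52 mm high, standing on the tile; point on its axis half-way up. Leave alone
- teapot_mid (a point): loose white teapot with coloured dots standing close to the push-out stand: body 106 mm across, 111 mm high with its knob; spout reaching 95 mm from the axis along the point's +x, handle 88 mm along -x, each under 20 mm thick; point on its axis 48 mm above the bench. Leave alone
- beaker_mid (a point): loose blue ceramic beaker standing close to the push-out stand, 72 mm across at the rim, 74 mm high; point on its axis half-way up. Leave alone
- tape_foot (a point): loose roll of blue tape lying flat, 72 mm across, 20 mm high; point at the centre of its underside. Leave alone
- sake_cup_foot (a point): loose rust-red small cup standing by the push-out stand, 54 mm across at the rim, 42 mm high; point at the centre of its underside. Leave alone
- tin_foot (a point): loose round brass tin, 60 mm across, 28 mm high; point at the centre of its underside. Leave alone
- brush_jar_foot (a point): loose white jar of brushes, 68 mm across, the jar 90 mm and the brushes up to 190 mm high; point at the centre of its underside. Leave alone
- bottle_foot (a point): loose amber bottle, 54 mm across, 135 mm high; point at the centre of its underside. Leave alone
There are look-alikes about, which are no part of the job. Of the things shaped like the part that bears tile_top, the white one is meant.

How it is judged:
By the outcome, as a careful person would: the job done as asked, in the order asked, and still so for the second after the job is handed in, with the robot touching nothing.
It also fails if it takes over 69 s, if anything falls off the work surface, if the arm or the gripper's body presses on something with over 40 N, if the wrist force passes 120 N, or if a joint passes its speed limit or range.

## Working session

There is one attempt and no reset: what is moved stays moved. The work goes in short steps, Python scripts to look and compute and a shell command to move; the robot and the scene stay as the last step left them, time stands still between calls to the robot, and variables do not carry over. Pictures are saved under pics/ and viewed, at most 13 in all, crops included, and the job is handed in when it is done.

```bash
mkdir -p pics
cat > h.py <<'E'
import numpy as np, cv2
from scipy.spatial.transform import Rotation as R
from workcell import get_state, eyes, env
def rot(q): return R.from_quat([q[1],q[2],q[3],q[0]]).as_matrix()
def save(n,f):
    i=eyes.camera_info(n); im=eyes.read_camera(n)[:,:,::-1].copy(); cv2.imwrite(f,im); return im,i
def ray(i,u,v,fish=False):
    f=210/np.tan(np.radians(i['fovy'])/2); x=(u-i['cx']);y=(v-i['cy'])
    if fish:
        r=np.hypot(x,y); t=r/f; d=np.array([np.sin(t)*x/max(r,1e-9),np.sin(t)*y/max(r,1e-9),np.cos(t)])
    else: d=np.array([x/f,y/f,1])
    return rot(i['orientation'])@d
def at(i,u,v,z,fish=False):
    d=ray(i,u,v,fish); c=np.array(i['xyz']); return c+d*(z-c[2])/d[2]
def pix(i,p,fish=False):
    f=210/np.tan(np.radians(i['fovy'])/2); q=rot(i['orientation']).T@(np.array(p)-np.array(i['xyz']))
    if fish:
        s=np.hypot(q[0],q[1]); t=np.arctan2(s,q[2]); return np.array([i['cx']+f*t*q[0]/s,i['cy']+f*t*q[1]/s])
    return np.array([i['cx']+f*q[0]/q[2],i['cy']+f*q[1]/q[2]])
E
python3 - <<'E'
from h import *
import json
ims=[];inf={}
for n in ('scene','side','wrist'):
    im,i=save(n,f'pics/{n}0.png'); inf[n]={k:(list(map(float,v)) if hasattr(v,'__len__') else float(v)) for k,v in i.items() if k in('fovy','cx','cy','xyz','orientation')}; print(n,inf[n])
json.dump(inf,open('inf0.json','w'))
s=get_state(); print(s['tcp_pos'],s['orientation'],s['finger_gap'],s['clock'],s['wrist_force'])
E
```

```text
scene {'fovy': 50.02632119997739, 'cx': 278.29040044050225, 'cy': 206.04294947933693, 'xyz': [1.0711174893492723, -0.2696517296146851, 1.1839425776164534], 'orientation': [-0.22391488524101535, 0.8137533269557006, 0.516639118624913, -0.14405439299967449]}
side {'fovy': 57.497821681452514, 'cx': 278.77417977292845, 'cy': 210.8012722050821, 'xyz': [0.3949743741745635, 0.9038738264768412, 0.6260923177022749], 'orientation': [0.02439942665559545, -0.028207138263671484, 0.8690628100461806, -0.493293885553519]}
wrist {'fovy': 65.70646984690485, 'cx': 277.3086994224987, 'cy': 206.3603167998843, 'xyz': [0.5751167545594527, 0.06784596826705334, 0.3718589768730848], 'orientation': [0.13533233496824643, 0.9907995651471079, 0.00017297176318800515, -0.001162280995933222]}
[5.74638035e-01 4.47379701e-05 2.41604088e-01] [-5.64870398e-04  7.07106669e-01  7.07106554e-01 -4.00642785e-04] 0.08558140682740895 0.15 [-0.11675001 -0.32316171 -0.52091635]
```

View pics/scene0.png

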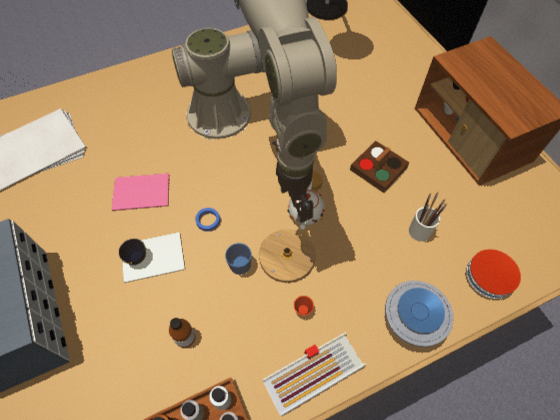

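View pics/wrist0.png

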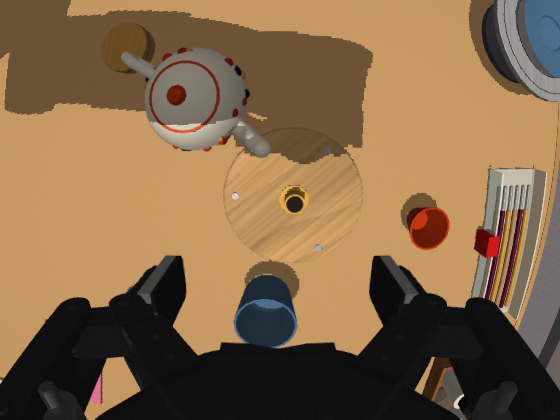

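The scene view shows the caddy at (380,165), with the lids red (366,164), white (377,152), black (394,163) and green (382,176). The stand post is at (287,252) and the white tile at (153,257), with the bowl on its left end at (133,252).

Possible mix-ups:
- **Caddy:** the tray with cups at (195,400).
- **Tile:** the pink slab at (140,191) and the papers at (40,150).
- **Red lid:** the red dishes at (494,273) and the red cup at (304,307).

I choose the caddy at (380,165), the white tile and the red lid at (366,164), and will check them in a crop.

Run:
```python
import cv2,numpy as np
a=cv2.imread('pics/scene0.png')
s=cv2.imread('pics/side0.png')
A=cv2.resize(a[130:200,335:425],None,fx=4.4,fy=4.4,interpolation=3)   # 396x308
B=cv2.resize(a[225:290,110:200],None,fx=4.4,fy=4.4,interpolation=3)
S=cv2.resize(s,(396,297))
C=cv2.resize(a[230:290,250:340],None,fx=4.4,fy=4.4,interpolation=3)
o=np.zeros((600,800,3),np.uint8)
for im,(x,y) in ((A,(0,0)),(B,(400,0)),(S,(0,310)),(C,(400,310))):
    h=min(im.shape[0],600-y); o[y:y+h,x:x+im.shape[1]]=im[:h]
cv2.imwrite('pics/m1.png',o)
```

```text
(no output)
```

View pics/m1.png

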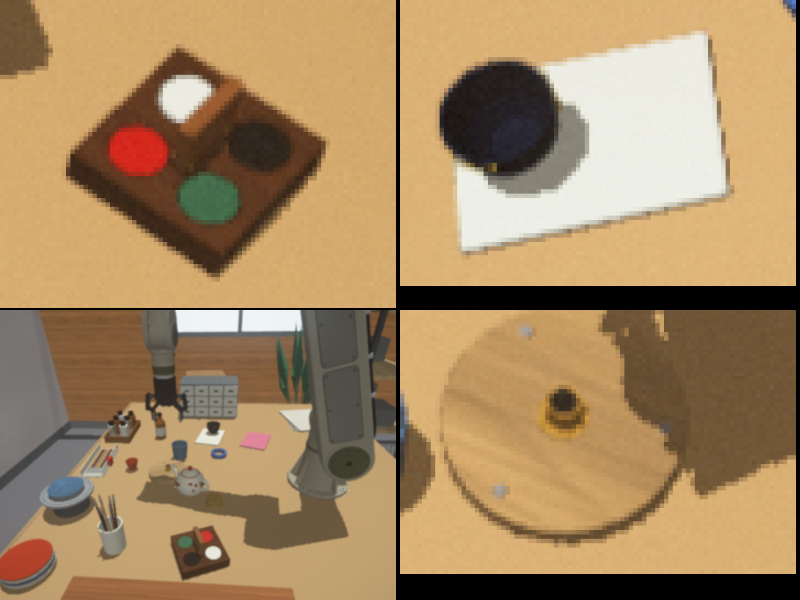

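The crop confirms these: four coloured lids around the handle, with red next to white and green; the tile corners; and the post at crop pixel (563,398).

```bash
cat > m.py <<'E'
from h import *
import json
I=json.load(open('inf0.json')); s=I['scene']
def A(u,v):return 335+u/4.4,130+v/4.4
P={}
for n,u,v in(('white',186,98),('red',138,152),('black',260,147),('green',209,198)):
    P[n]=at(s,*A(u,v),.028); print(n,P[n])
c=sum(P.values())/4; print('c',c)
for n in P: d=(P[n]-c)[:2]; print(n,np.hypot(*d)*1e3,np.degrees(np.arctan2(d[1],d[0])))
for k,(u,v) in dict(h1=(232,88),h2=(183,130)).items():print(k,at(s,*A(u,v),.078))
T=[at(s,110+u/4.4,225+v/4.4,.008) for u,v in((308,33),(330,193),(60,250))]; print('tile',*T,'ctr',(T[0]+T[2])/2)
print('bowl rim',at(s,110+100/4.4,225+112/4.4,.06))
print('post scene',at(s,250+163/4.4,230+88/4.4,.041))
w=I['wrist']; print('post wrist',at(w,294,203,.041,1), 'disc',at(w,293,197,.02,1),'spout',at(w,262,147,.09,1),at(w,262,147,.07,1),'beaker',at(w,265,324,.074,1),'sake',at(w,429,228,.042,1))
print('teapot knob',at(w,177,95,.111,1))
E
python3 m.py
```

```text
white [0.39694193 0.39470541 0.028     ]
red [0.42399919 0.3378382  0.028     ]
black [0.45763721 0.41954139 0.028     ]
green [0.48013668 0.36259281 0.028     ]
c [0.43967876 0.37866945 0.028     ]
white 45.64633679765643 159.43261513185152
red 43.73830940840449 -111.00723446251871
black 44.64326988390315 66.2800998917431
green 43.53507153683503 -21.671238947161278
h1 [0.43232701 0.39980646 0.078     ]
h2 [0.44907058 0.34943462 0.078     ]
tile [ 0.39166118 -0.27448477  0.008     ] [ 0.50735525 -0.29895188  0.008     ] [ 0.47162115 -0.46546367  0.008     ] ctr [ 0.43164116 -0.36997422  0.008     ]
bowl rim [ 0.41924193 -0.4099609   0.06      ]
post scene [ 0.59082627 -0.02122337  0.041     ]
post wrist [ 0.59193296 -0.02056786  0.041     ] disc [ 0.59179216 -0.01925383  0.02      ] spout [0.56119652 0.04274064 0.09      ] [0.56020878 0.04095923 0.07      ] beaker [ 0.56073079 -0.15091641  0.074     ] sake [ 0.7503466  -0.04991983  0.042     ]
teapot knob [0.49283631 0.08928592 0.111     ]
```

```bash
python3 -m inch '[2,-0.7,0,0, 3.8,-1.38,0,0, 3.85,-1.38,0,0, 3.85,-1.38,0,0, 3.85,-1.38,0,0]' && python3 -m inch '[3.85,-1.38,0,0, 3.85,-1.38,0,0, 3.85,-1.38,0,0, 3.85,-1.38,0,0, 3.75,-1.38,0,0]' && python3 -m inch '[1.85,-0.68,0,0, 0,0,-1,-0.1, 0,0,-1,-0.1, 0,0,-1,-0.1, 0,0,-1,-0.105]' && python3 -m inch '[0,0,-1,0, 0,0,0,0, 0,0,0,0, 0,0,0,0, 0,0,0,0]'
python3 - <<'E'
from h import *
import json
im,i=save('wrist','pics/w1.png'); json.dump({k:(list(map(float,v)) if hasattr(v,'__len__') else float(v)) for k,v in i.items() if k in('fovy','cx','cy','xyz','orientation')},open('inf1.json','w'))
E
```

```text
clock: 0.57
tcp_pos: [0.5119, 0.1747, 0.242]
orientation: [-0.0, 0.707, 0.707, -0.0]
wrist_force: [-0.4, 0.6, 0.3]
finger_gap: 0.0855
grip_force: 0.0
clock: 0.98
tcp_pos: [0.4426, 0.3667, 0.2421]
orientation: [0.0, 0.707, 0.707, -0.0]
wrist_force: [1.2, 0.5, 0.2]
finger_gap: 0.0852
grip_force: 0.0
clock: 1.4
tcp_pos: [0.4365, 0.3838, 0.2822]
orientation: [-0.0, 0.548, 0.836, -0.001]
wrist_force: [0.4, 0.2, 0.2]
finger_gap: 0.0852
grip_force: 0.0
clock: 1.82
tcp_pos: [0.4368, 0.3832, 0.2915]
orientation: [-0.0, 0.551, 0.835, -0.001]
wrist_force: [0.1, -0.2, -0.6]
finger_gap: 0.085
grip_force: 0.0
```

View pics/w1.png

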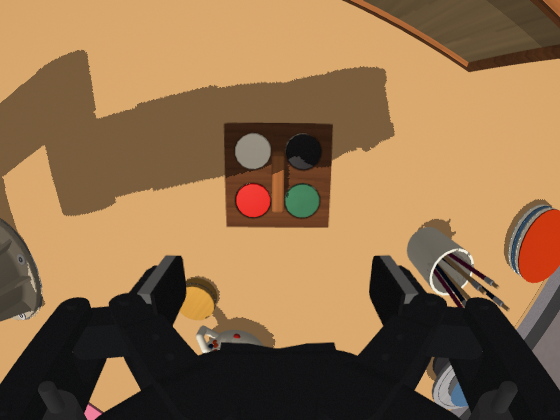

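The wrist view shows the lids at white (253,151), black (303,151), red (253,201) and green (302,201), with the handle at column 278 and nearly aligned. The tin (197,298) and brush jar (437,250) are clear of the jaws.

```bash
cat > lay.py <<'E'
from h import *
import json
w=json.load(open('inf1.json')); 
P={n:at(w,u,v,.028,1)[:2] for n,u,v in(('w',253,151),('b',303.5,151),('r',253,200.5),('g',302.5,201))}
c=sum(P.values())/4; x=P['w']+P['b']-P['r']-P['g']; psi=np.arctan2(x[1],x[0]); print('c',c,'psi',np.degrees(psi),'spacing',np.linalg.norm(x)/2)
g=c+.007*np.array([np.cos(psi),np.sin(psi)]); print('grip at',g)
s=get_state(); T=rot(s['orientation']); ty=np.degrees(np.arctan2(T[1,1],T[0,1])); print('tool y deg',ty,'turn(rad about tool z)',np.radians((ty-(np.degrees(psi)-90)+90)%180-90))
d=np.append(g,.048)-s['tcp_pos']; print('shift tool cm',T.T@d*100)
# clearance of caddy on stand vs phi
post=np.array([.5914,-.021]); obs=dict(spout=((.561,.042),.010),tea=((.493,.089),.055),beaker=((.561,-.151),.036),sake=((.750,-.050),.027))
for phi in range(-90,271,10):
    f=np.radians(phi); C=post+.0438*np.array([np.cos(f),np.sin(f)]); a=f+np.pi/4; Rm=np.array([[np.cos(a),np.sin(a)],[-np.sin(a),np.cos(a)]])
    o=[]
    for n,(p,r) in obs.items():
        q=np.abs(Rm@(np.array(p)-C))-.066; o.append(round(1e3*(np.hypot(*np.maximum(q,0))+min(max(q),0)-r)))
    if min(o)>0: print(phi,o)
E
python3 lay.py
```

```text
c [0.43868359 0.38023125] psi 112.59292982988005 spacing 0.062454326514002165
grip at [0.43599432 0.38669405]
tool y deg 23.142878872362896 turn(rad about tool z) 0.009598421509515918
shift tool cm [ 0.36110168  0.09315074 24.3491114 ]
-20 [25, 52, 12, 8]
0 [21, 57, 42, 9]
10 [16, 54, 53, 23]
20 [9, 46, 60, 32]
30 [1, 33, 62, 37]
```

```bash
python3 -m inch '[0.36,0.1,3,0.01, 0,0,4,0, 0,0,4,0, 0,0,4,0, 0,0,3,0]' && python3 -m inch '[0,0,3,0, 0,0,2,0, 0,0,1.35,0, 0,0,0,0, 0,0,0,0]' && python3 -m inch '[0,0,0,0, 0,0,0,0, 0,0,0,0, 0,0,0,0, 0,0,0,0]' -1 90 && python3 -m inch '[0,0,0,0, 0,0,0,0, 0,0,0,0, 0,0,0,0, 0,0,0,0]'
```

```text
clock: 2.28
tcp_pos: [0.4349, 0.386, 0.1086]
orientation: [-0.001, 0.555, 0.832, -0.002]
wrist_force: [-0.5, -0.2, -1.0]
finger_gap: 0.0857
grip_force: 0.0
clock: 2.7
tcp_pos: [0.4358, 0.3866, 0.0479]
orientation: [-0.0, 0.555, 0.832, -0.001]
wrist_force: [1.0, 0.4, -0.1]
finger_gap: 0.0856
grip_force: 0.0
clock: 3.12
tcp_pos: [0.437, 0.3875, 0.0496]
orientation: [0.0, 0.555, 0.832, 0.001]
wrist_force: [-0.5, 0.1, 0.7]
finger_gap: 0.0253
grip_force: 0.0
clock: 3.53
tcp_pos: [0.4365, 0.3873, 0.0495]
orientation: [0.0, 0.555, 0.832, 0.0]
wrist_force: [-1.4, -1.1, 5.7]
finger_gap: 0.0131
grip_force: 89.2
```

```bash
python3 -m inch '[0,0,-0.3,0, 0,0,-0.8,0, 0,0,-1.5,0, 0,0,-2,0, 0,0,-2.5,0]' && python3 -m inch '[0,0,-2.5,0, 0,0,-2.5,0, 0,0,-2,0, 0,0,-1,0, 0,0,0,0]'
python3 - <<'E'
from h import *
im,i=save('wrist','pics/w2.png')
s=get_state(); print(s['tcp_pos'],s['wrist_force'],s['ft_torque'])
import json; json.dump({k:(list(map(float,v)) if hasattr(v,'__len__') else float(v)) for k,v in i.items() if k in('fovy','cx','cy','xyz','orientation')},open('inf2.json','w'))
json.dump([list(map(float,s['tcp_pos'])),list(map(float,s['orientation']))],open('tcp2.json','w'))
a=cv2.resize(im[120:420,140:420],None,fx=2,fy=2,interpolation=3); cv2.imwrite('pics/w2c.png',a)
E
```

```text
clock: 3.95
tcp_pos: [0.4349, 0.386, 0.1184]
orientation: [-0.001, 0.555, 0.832, -0.002]
wrist_force: [-0.0, -0.6, -5.1]
finger_gap: 0.0131
grip_force: 88.2
clock: 4.37
tcp_pos: [0.4376, 0.3879, 0.2021]
orientation: [0.001, 0.555, 0.832, 0.002]
wrist_force: [0.3, -0.3, -5.7]
finger_gap: 0.0131
grip_force: 88.2
[0.43691746 0.38741308 0.20021862] [-0.41702881  0.01887266 -6.81169038] [0.04631111 0.08777704 0.00450549]
```

View pics/w2c.png

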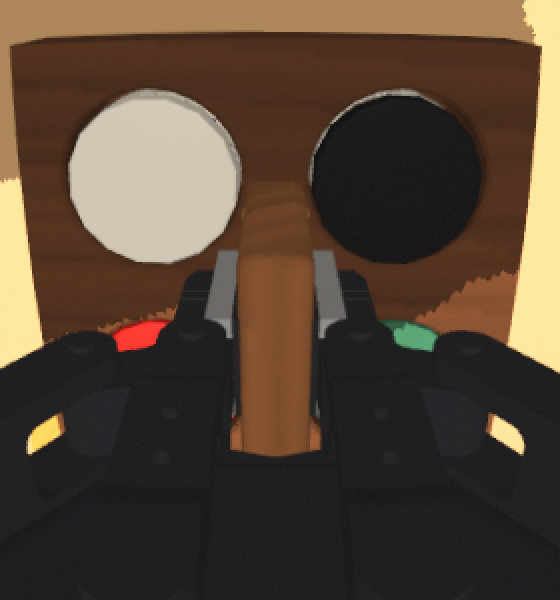

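The caddy hangs straight in the jaws. The white lid is centred at crop (155,176), black at (397,178), and the far top edge runs (12,45)–(540,45).

```bash
cat > hand.py <<'E'
from h import *
import json
w=json.load(open('inf2.json')); p,q=json.load(open('tcp2.json')); T=rot(q)
for zt in (.0195,.0215,.0235):
    z=p[2]-zt
    f=lambda u,v:(T.T@(at(w,140+u/2,120+v/2,z,1)-p))[:2]*1e3
    W,B,e1,e2=f(155,176),f(397,178),f(12,45),f(540,45)
    print(zt,W,B,'edge',e1,e2,'spacing',B-W,'width',e2-e1,'centre from lids x',(W+B)[0]/2-31,'y',(W+B)[1]/2,'edge x',(e1+e2)[0]/2-66)
E
python3 hand.py
python3 - <<'E'
from h import *
# target TCP with caddy centre offset (ox along handle axis = tool x)
E
```

```text
0.0195 [ 24.82578601 -28.34499991] [24.25701792 31.09135211] edge [ 58.20402983 -63.4226561 ] [58.22211317 66.35983055] spacing [-0.5687681  59.43635202] width [1.80833415e-02 1.29782487e+02] centre from lids x -6.458598035432367 y 1.3731760996513014 edge x -7.786928498947304
0.0215 [ 24.25941179 -28.7268981 ] [23.68315232 31.49230315] edge [ 58.07728778 -64.2665698 ] [58.0956093  67.22531046] spacing [-0.57625947 60.21920126] width [1.83215212e-02 1.31491880e+02] centre from lids x -7.028717942933518 y 1.382702524180214 edge x -7.9135514580074755
0.0235 [ 23.69303757 -29.1087963 ] [23.10928673 31.89325419] edge [ 57.95054573 -65.1104835 ] [57.96910543 68.09079037] spacing [-0.58375084 61.00205049] width [1.85597008e-02 1.33201274e+02] centre from lids x -7.5988378504347125 y 1.3922289487091373 edge x -8.040174417067682
```

```bash
python3 -m inch '[-1,0.1,0,0, -2.2,0.2,0,0, -3.4,0.27,0,0, -3.7,0.3,0,0, -3.8,0.3,0,0]' && python3 -m inch '[-3.8,0.3,0,0, -3.8,0.3,0,0, -3.8,0.3,0,0, -3.8,0.3,0,0, -3.8,0.3,0,0]' && python3 -m inch '[-3.6,0.3,0,0, -3,0.2,0,0, -2.2,0.2,0,0, -1.5,0.1,0,0, -0.7,0,0,0.04]' && python3 -m inch '[0,0,0,0.07, 0,0,0,0.1, 0,0,0,0.1, 0,0,0,0.1, 0,0,0,0.1]' && python3 -m inch '[0,0,0,0.1, 0,0,0,0.1, 0,0,0,0.1, 0,0,0,0.1, 0,0,0,0.07]' && python3 -m inch '[0,0,0,0.03, 0,0,0,0, 0,0,0,0, 0,0,0,0, 0,0,0,0]'
cat > tgt.py <<'E'
from h import *
import sys
a=list(map(float,sys.argv[1:])); s=get_state(); T=rot(s['orientation'])
print('tcp',s['tcp_pos'],'xdir',np.degrees(np.arctan2(T[1,0],T[0,0])),'tilt',T[2,2],'shift cm',T.T@(np.array(a[:3])-s['tcp_pos'])*100,'F',s['wrist_force'],'M',s['ft_torque'],'grip',s['grip_force'])
E
python3 tgt.py .6385 -.007 .2
```

```text
clock: 4.83
tcp_pos: [0.5008, 0.2597, 0.1974]
orientation: [-0.001, 0.554, 0.833, -0.002]
wrist_force: [0.7, 0.5, -5.7]
finger_gap: 0.0129
grip_force: 88.2
clock: 5.25
tcp_pos: [0.5878, 0.0893, 0.1974]
orientation: [-0.002, 0.555, 0.832, -0.001]
wrist_force: [0.5, -0.0, -4.5]
finger_gap: 0.0129
grip_force: 88.2
clock: 5.67
tcp_pos: [0.6381, -0.0093, 0.1973]
orientation: [-0.001, 0.572, 0.82, -0.001]
wrist_force: [0.5, 0.4, -5.3]
finger_gap: 0.013
grip_force: 88.2
clock: 6.08
tcp_pos: [0.637, -0.0063, 0.1979]
orientation: [-0.001, 0.748, 0.664, -0.001]
wrist_force: [0.1, 0.6, -4.7]
finger_gap: 0.0131
grip_force: 88.2
clock: 6.5
tcp_pos: [0.637, -0.0062, 0.1979]
orientation: [-0.001, 0.882, 0.471, -0.001]
wrist_force: [0.1, 0.7, -5.4]
finger_gap: 0.0128
grip_force: 88.2
clock: 6.92
tcp_pos: [0.638, -0.0064, 0.1993]
orientation: [-0.0, 0.888, 0.46, -0.0]
wrist_force: [0.6, 1.3, -5.0]
finger_gap: 0.0131
grip_force: 88.2
tcp [ 0.63796689 -0.00640813  0.19928974] xdir 54.80911317128069 tilt -0.9999996094853674 shift cm [-0.01767316  0.07762088 -0.07108148] F [ 0.61749351  1.31133361 -4.99161877] M [0.04205246 0.0091453  0.0665379 ] grip 88.21609497070312
```

```bash
python3 -m inch '[0,0.05,1.5,0, 0,0,3,0, 0,0,3,0, 0,0,1.8,0, 0,0,0.9,0]' && python3 -m inch '[0,0,0,0, 0,0,0,0, 0,0,0,0, 0,0,0,0, 0,0,0,0]'
python3 tgt.py .6385 -.007 .0695
python3 - <<'E'
from h import *
ims=[]
S,si=save('side','pics/s3.png'); C,ci=save('scene','pics/c3.png')
print('post in side px',pix(si,[.5914,-.021,.041]),'scene',pix(ci,[.5914,-.021,.041]))
for nm,i in(('side',si),('scene',ci)):
  u,v=map(int,pix(i,[.61,-.02,.06])); im=(S if nm=='side' else C)
  a=cv2.resize(im[v-50:v+50,u-66:u+66],None,fx=6,fy=6,interpolation=3)[:600]; print(nm,u-66,v-50); ims.append(cv2.resize(a,(528,400)) if 0 else cv2.resize(a,(396,300)))
cv2.imwrite('pics/m3.png',np.vstack([np.hstack(ims)]))
E
```

```text
clock: 7.33
tcp_pos: [0.6364, -0.0065, 0.0942]
orientation: [-0.002, 0.888, 0.46, -0.002]
wrist_force: [-1.0, -0.2, -6.8]
finger_gap: 0.0128
grip_force: 88.4
clock: 7.75
tcp_pos: [0.6399, -0.0069, 0.0996]
orientation: [0.001, 0.888, 0.46, 0.001]
wrist_force: [0.2, -0.3, -6.6]
finger_gap: 0.0132
grip_force: 88.4
tcp [ 0.63986621 -0.00692586  0.09960273] xdir 54.76800640180742 tilt -0.9999949323401789 shift cm [-0.08925928 -0.11583683  3.00983072] F [ 0.15840632 -0.32384154 -6.6315511 ] M [ 0.10836234 -0.04948281  0.03042173] grip 88.43356132507324
post in side px [237.29951686 219.21082987] scene [287.20650381 250.13777102]
side 164 163
scene 224 202
```

View pics/m3.png

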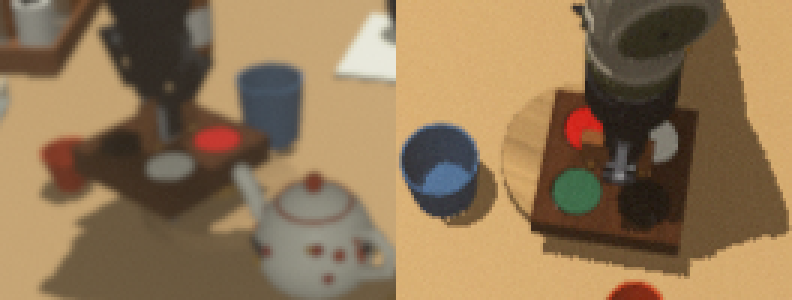

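The side view shows the red lid at crop (216,140), the spout clear in front of the caddy. In the scene view the red lid is around crop (585,129), partly behind the handle, with sake cup and beaker clear.

```bash
python3 - <<'E'
from h import *
import json
I=json.load(open('inf0.json'))
for n,im,off in(('side','pics/s3.png',(164,163)),('scene','pics/c3.png',(224,202))):
    a=cv2.imread(im).astype(int); m=(a[:,:,2]>150)&(a[:,:,1]<70)&(a[:,:,0]<80); u0,v0=off
    sub=m[v0:v0+75,u0:u0+85] if n=='side' else m[v0+30:v0+55,u0:u0+100]
    y,x=np.nonzero(sub); vv=y+v0+(0 if n=='side' else 30); uu=x+u0
    if n=='side': k=uu>215; uu,vv=uu[k],vv[k]
    c=((uu.min()+uu.max())/2,(vv.min()+vv.max())/2)
    print(n,c,'box',uu.min(),uu.max(),vv.min(),vv.max(),'expected',pix(I[n],[.5914,-.021,.078]),'world',at(I[n],*c,.078))
    # expected lid outline box
    t=np.linspace(0,6.28,60); q=np.array([pix(I[n],[.5914+.0215*np.cos(k),-.021+.0215*np.sin(k),.078]) for k in t]); print(q.min(0),q.max(0))
E
python3 tgt.py .6385 -.007 .0695
```

```text
side (np.float64(236.0), np.float64(208.5)) box 229 243 205 212 expected [236.38587575 208.15957437] world [ 0.59217507 -0.01905561  0.078     ]
[228.77253643 204.38825303] [243.97972618 212.0619004 ]
scene (np.float64(286.0), np.float64(244.0)) box 280 292 238 250 expected [287.39552673 244.30904071] world [ 0.58893825 -0.0240355   0.078     ]
[279.50483018 237.26113044] [295.28003736 251.49032581]
tcp [ 0.63938077 -0.00686272  0.09899734] xdir 54.765862924097966 tilt -0.999997879932642 shift cm [-0.06494925 -0.06934568  2.94955059] F [-0.22807368  0.37182143 -5.60245687] M [ 0.05553288 -0.04171039  0.03576313] grip 88.38254928588867
```

```bash
python3 -m inch '[0,0,0.3,0, 0,0,0.3,0, 0,0,0.3,0, 0,0,0.2,0, 0,0,0.1,0]' && python3 -m inch '[0,0,0.2,0, 0,0,0.2,0, 0,0,0.2,0, 0,0,0.2,0, 0,0,0.1,0]' && python3 tgt.py .6385 -.007 .0695
```

```text
clock: 8.27
tcp_pos: [0.6383, -0.0067, 0.0851]
orientation: [-0.0, 0.888, 0.46, -0.0]
wrist_force: [0.5, 1.1, -4.2]
finger_gap: 0.0132
grip_force: 88.5
clock: 8.68
tcp_pos: [0.6386, -0.0068, 0.0765]
orientation: [-0.0, 0.888, 0.46, -0.0]
wrist_force: [-0.1, -0.3, -5.9]
finger_gap: 0.0131
grip_force: 88.5
tcp [ 0.63855228 -0.00679647  0.07647917] xdir 54.76262029973577 tilt -0.9999999644632787 shift cm [-0.01953614  0.00762702  0.69791818] F [-0.0723909  -0.30970298 -5.86605631] M [ 0.15132484 -0.062279    0.00859232] grip 88.49865674972534
```

```bash
python3 -m inch '[0,0,0.1,0, 0,0,0.1,0, 0,0,0.1,0, 0,0,0.1,0, 0,0,0.1,0]' && python3 -m inch '[0,0,0.05,0, 0,0,0.05,0, 0,0,0.05,0, 0,0,0,0, 0,0,0,0]' && python3 tgt.py .6385 -.007 .0695
```

```text
clock: 9.1
tcp_pos: [0.6387, -0.0068, 0.0718]
orientation: [0.0, 0.888, 0.46, 0.0]
wrist_force: [-1.2, 0.7, -4.4]
finger_gap: 0.0128
grip_force: 88.5
clock: 9.52
tcp_pos: [0.6387, -0.0068, 0.0703]
orientation: [0.0, 0.888, 0.46, 0.0]
wrist_force: [-0.7, 0.5, -5.8]
finger_gap: 0.0128
grip_force: 88.5
tcp [ 0.63869012 -0.00680244  0.07032993] xdir 54.76126948023384 tilt -0.9999999953527322 shift cm [-0.02710765 -0.0041372   0.08299214] F [-0.72638377  0.46349771 -5.75476159] M [ 0.08465327 -0.02842467  0.01284962] grip 88.49087834358215
```

```bash
python3 -m inch '[0,0,0.05,0, 0,0,0.05,0, 0,0,0,0, 0,0,0,0, 0,0,0,0]' && python3 -m inch '[0,0,0.05,0, 0,0,0,0, 0,0,0,0, 0,0,0,0, 0,0,0,0]'
```

```text
clock: 9.93
tcp_pos: [0.6388, -0.0068, 0.0695]
orientation: [0.0, 0.888, 0.46, 0.0]
wrist_force: [0.4, 0.3, -4.3]
finger_gap: 0.0129
grip_force: 89.0
clock: 10.35
tcp_pos: [0.6388, -0.0068, 0.0695]
orientation: [0.0, 0.888, 0.46, 0.0]
wrist_force: [-2.9, 0.6, 5.0]
finger_gap: 0.0131
grip_force: 89.8
```

```bash
python3 -m inch '[0,0,0,0, 0,0,0,0, 0,0,0,0, 0,0,0,0, 0,0,0,0]' -0.45 && python3 -m inch '[0,0,-0.3,0, 0,0,-0.6,0, 0,0,-1.2,0, 0,0,-2,0, 0,0,-2.5,0]' && python3 -m inch '[0,0,-3,0, 0,0,-3,0, 0,0,-2.2,0, 0,0,0,0, 0,0,0,0]' 1
python3 tgt.py .5914 -.021 .2
python3 - <<'E'
from h import *
import json
im,i=save('wrist','pics/w4.png'); json.dump({k:(list(map(float,v)) if hasattr(v,'__len__') else float(v)) for k,v in i.items() if k in('fovy','cx','cy','xyz','orientation')},open('inf4.json','w'))
E
```

```text
clock: 10.77
tcp_pos: [0.6389, -0.0068, 0.0687]
orientation: [0.0, 0.888, 0.46, 0.0]
wrist_force: [-0.2, 0.1, -0.5]
finger_gap: 0.0233
grip_force: 0.0
clock: 11.18
tcp_pos: [0.6376, -0.0067, 0.1344]
orientation: [-0.001, 0.888, 0.46, -0.001]
wrist_force: [-0.5, -0.9, -0.5]
finger_gap: 0.0233
grip_force: 0.0
clock: 11.6
tcp_pos: [0.6399, -0.0069, 0.2194]
orientation: [0.001, 0.888, 0.46, 0.002]
wrist_force: [-0.4, -0.6, -0.9]
finger_gap: 0.082
grip_force: 0.0
tcp [ 0.63987508 -0.00693651  0.21935761] xdir 54.76561960727125 tilt -0.9999888319212369 shift cm [-3.94952162 -3.15615339  1.91397341] F [-0.4403666  -0.61274001 -0.87312031] M [0.01783513 0.00522082 0.03332116] grip 0.0
```

View pics/w4.png

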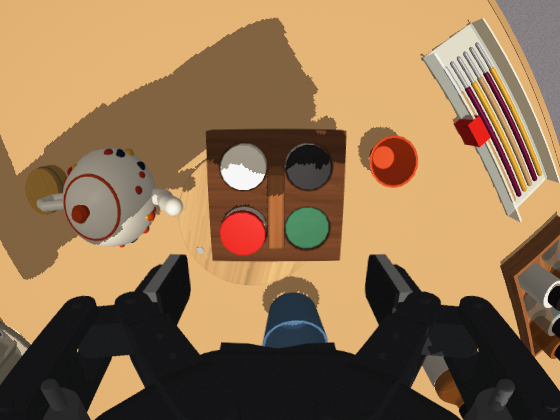

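The red pot stands proud with its lid centre at (243,234), while white, black and green sit flush. The caddy lies on the disc, clear of the spout, sake cup and beaker.

```bash
python3 - <<'E'
from h import *
import json
w=json.load(open('inf4.json'))
a=cv2.imread('pics/w4.png').astype(int); m=(a[:,:,2]>150)&(a[:,:,1]<80)&(a[:,:,0]<80); m[:200]=0;m[262:]=0;m[:,:210]=0;m[:,275:]=0
y,x=np.nonzero(m); c=((x.min()+x.max())/2,(y.min()+y.max())/2); print(c,x.min(),x.max(),y.min(),y.max()); red=at(w,*c,.065,1); print('red',red)
for n,u,v in(('w',244,167),('b',308.5,166.5),('g',307.5,228.5)): print(n,at(w,u,v,.048,1))
s=get_state(); T=rot(s['orientation'])
def tipz(i,p,q,u,v,xp=.011):
    T=rot(q); o=T.T@(np.array(i['xyz'])-p); d=T.T@ray(i,u,v,1); t=(xp-o[0])/d[0]; return o+t*d
print('open',tipz(w,s['tcp_pos'],s['orientation'],187,257),tipz(w,s['tcp_pos'],s['orientation'],370,257))
i2=json.load(open('inf2.json'));p,q=json.load(open('tcp2.json')); print('closed',tipz(i2,np.array(p),q,259,245),tipz(i2,np.array(p),q,297,245))
T=rot(s['orientation']); print('shift',T.T@(np.append(red[:2],.11)-s['tcp_pos'])*100, s['joint_pos'])
E
python3 tgt.py .5914 -.021 .2
```

```text
(np.float64(242.0), np.float64(234.0)) 220 264 213 255
red [ 0.59165588 -0.01928925  0.065     ]
w [0.6280663  0.02907632 0.048     ]
b [ 0.6777961  -0.00552031  0.048     ]
g [ 0.64271112 -0.05603845  0.048     ]
open [ 0.011      -0.0378289  -0.00740412] [ 0.011       0.04121528 -0.00761724]
closed [ 0.011      -0.00744225  0.00593533] [0.011      0.01000229 0.00589158]
shift [-3.75185314 -3.15525265 10.7432464 ] [-1.36209044e-01  4.45770022e-01  1.80183627e-01  1.30372839e+00
 -1.71930577e-05  2.04957332e+00]
tcp [ 0.63891612 -0.0068255   0.21749912] xdir 54.76392007508786 tilt -0.9999989023712881 shift cm [-3.90034156 -3.06554529  1.74325611] F [-0.34970435 -0.68583384 -1.15147797] M [-2.84158884e-05 -2.90191540e-03 -1.73600288e-02] grip 0.0
```

```bash
python3 -m inch '[-1.9,-1.5,0,-0.06, 0,0,0,-0.11, 0,0,0,-0.12, 0,0,0,-0.12, 0,0,0,-0.12]' 0.5 && python3 -m inch '[0,0,0,-0.12, 0,0,0,-0.12, 0,0,0,-0.12, 0,0,0,-0.12, 0,0,0,-0.12]' && python3 -m inch '[0,0,0,-0.12, 0,0,0,-0.12, 0,0,0,-0.12, 0,0,0,-0.08, 0,0,0,0]' && python3 -m inch '[0,0,0,0, 0,0,0,0, 0,0,0,0, 0,0,0,0, 0,0,0,0]' && python3 tgt.py .592 -.0205 .1
```

```text
clock: 12.07
tcp_pos: [0.6143, -0.0136, 0.215]
orientation: [-0.001, 0.735, 0.679, -0.001]
wrist_force: [0.1, 0.1, -0.5]
finger_gap: 0.0638
grip_force: 0.0
clock: 12.48
tcp_pos: [0.6144, -0.0135, 0.2149]
orientation: [-0.002, 0.501, 0.865, -0.001]
wrist_force: [0.4, -0.6, 0.3]
finger_gap: 0.0639
grip_force: 0.0
clock: 12.9
tcp_pos: [0.6145, -0.0135, 0.215]
orientation: [-0.002, 0.302, 0.953, -0.0]
wrist_force: [0.4, 0.7, 0.5]
finger_gap: 0.0642
grip_force: 0.0
clock: 13.32
tcp_pos: [0.6154, -0.0136, 0.2167]
orientation: [-0.0, 0.303, 0.953, -0.0]
wrist_force: [0.4, -0.3, 0.2]
finger_gap: 0.0641
grip_force: 0.0
tcp [ 0.61542529 -0.01363862  0.21674657] xdir 144.68628828198283 tilt -0.9999999998351786 shift cm [ 1.5146775  -1.91392561 11.6746943 ] F [ 0.38574221 -0.30291666  0.21490665] M [-0.01704916  0.02125187 -0.00969265] grip 0.0
```

```bash
python3 -m inch '[1.5,-1.9,0,0, 0,0,2,0, 0,0,3.5,0, 0,0,3.5,0, 0,0,2,0]' && python3 -m inch '[0,0,0.7,0, 0,0,0,0, 0,0,0,0, 0,0,0,0, 0,0,0,0]' && python3 tgt.py .592 -.0205 .057
```

```text
clock: 13.73
tcp_pos: [0.5905, -0.0203, 0.1037]
orientation: [-0.001, 0.303, 0.953, -0.0]
wrist_force: [-0.0, 0.1, 0.1]
finger_gap: 0.064
grip_force: 0.0
clock: 14.15
tcp_pos: [0.5938, -0.0207, 0.1019]
orientation: [0.002, 0.303, 0.953, 0.0]
wrist_force: [0.3, 0.3, 0.2]
finger_gap: 0.0643
grip_force: 0.0
tcp [ 0.5938121  -0.02072979  0.10188375] xdir 144.71711897555582 tilt -0.9999928817735285 shift cm [ 0.17647174 -0.09322142  4.48765446] F [0.29602045 0.30159667 0.20653951] M [ 0.01261605 -0.01812676 -0.00399051] grip 0.0
```

```bash
python3 -m inch '[0,0,1,0, 0,0,1.5,0, 0,0,1,0, 0,0,0.5,0, 0,0,0.2,0]' && python3 -m inch '[0,0,0,0, 0,0,0,0, 0,0,0,0, 0,0,0,0, 0,0,0,0]' && python3 tgt.py .592 -.0205 .057
python3 - <<'E'
from h import *
im,i=save('wrist','pics/w5.png'); cv2.imwrite('pics/w5c.png',cv2.resize(im[170:380,150:400],None,fx=2.4,fy=2.4,interpolation=3))
E
```

```text
clock: 14.57
tcp_pos: [0.5914, -0.0204, 0.0566]
orientation: [-0.001, 0.303, 0.953, -0.0]
wrist_force: [-0.4, -0.0, 0.9]
finger_gap: 0.064
grip_force: 0.0
clock: 14.98
tcp_pos: [0.5926, -0.0205, 0.0583]
orientation: [0.0, 0.303, 0.953, 0.0]
wrist_force: [0.0, 0.6, 0.0]
finger_gap: 0.0642
grip_force: 0.0
tcp [ 0.59263796 -0.02053848  0.05834236] xdir 144.71963154708905 tilt -0.9999994849410084 shift cm [ 0.0544221  -0.03376902  0.13417075] F [0.01172    0.64485268 0.01085894] M [-0.02029713  0.00218171  0.00966809] grip 0.0
```

View pics/w5c.png

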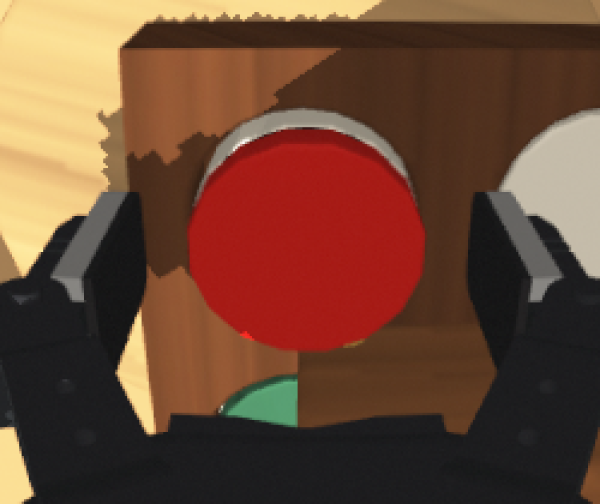

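The pot is centred between the jaws: lid columns 190–425 (mid 307) against pads 140–470 (mid 305). The handle is clear.

```bash
python3 -m inch '[0,0,0.1,0, 0,0,0,0, 0,0,0,0, 0,0,0,0, 0,0,0,0]' -1 30 && python3 -m inch '[0,0,0,0, 0,0,0,0, 0,0,0,0, 0,0,0,0, 0,0,0,0]' && python3 tgt.py .592 -.0205 .057
```

```text
clock: 15.45
tcp_pos: [0.5926, -0.0205, 0.0572]
orientation: [0.0, 0.303, 0.953, 0.0]
wrist_force: [-0.1, 0.4, 3.6]
finger_gap: 0.0426
grip_force: 32.8
clock: 15.87
tcp_pos: [0.5926, -0.0205, 0.0572]
orientation: [0.0, 0.303, 0.953, 0.0]
wrist_force: [-0.3, 0.4, 5.2]
finger_gap: 0.043
grip_force: 33.6
tcp [ 0.59264135 -0.02052042  0.0572436 ] xdir 144.7174932327407 tilt -0.9999995107490575 shift cm [ 0.05355424 -0.03538985  0.02429645] F [-0.31700682  0.40986563  5.15582532] M [ 0.06611096  0.01146711 -0.01722325] grip 33.613721209867435
```

```bash
python3 -m inch '[0,0,-0.2,0, 0,0,-0.3,0, 0,0,-0.5,0, 0,0,-0.8,0, 0,0,-1.2,0]' && python3 -m inch '[0,0,-2,0, 0,0,-2.5,0, 0,0,-2.5,0, 0,0,-2,0, 0,0,-1,0]'
python3 - <<'E'
from h import *
import json
im,i=save('wrist','pics/w6.png'); c,ci=save('scene','pics/c6.png'); s,si=save('side','pics/s6.png')
A=cv2.resize(im,(400,300)); B=cv2.resize(c[200:300,230:363],(400,300),interpolation=3); C=cv2.resize(s[150:270,160:320],(400,300),interpolation=3); D=cv2.resize(c[220:295,110:210],(400,300),interpolation=3)
cv2.imwrite('pics/m6.png',np.vstack([np.hstack([A,B]),np.hstack([C,D])]))
E
python3 tgt.py .592 -.0205 .057
```

```text
clock: 16.28
tcp_pos: [0.5911, -0.0203, 0.0863]
orientation: [-0.001, 0.303, 0.953, -0.0]
wrist_force: [-0.4, 0.5, -1.0]
finger_gap: 0.0427
grip_force: 30.7
clock: 16.7
tcp_pos: [0.5933, -0.0206, 0.1904]
orientation: [0.002, 0.303, 0.953, 0.0]
wrist_force: [0.3, 0.7, -0.5]
finger_gap: 0.0427
grip_force: 30.7
tcp [ 0.592536   -0.02053187  0.187337  ] xdir 144.71794612315705 tilt -0.9999990161726346 shift cm [ 0.06168476 -0.03704128 13.03361185] F [-0.31914604 -0.65801737 -1.54336895] M [0.01175213 0.06847247 0.00230436] grip 30.65662980079651
```

View pics/m6.png

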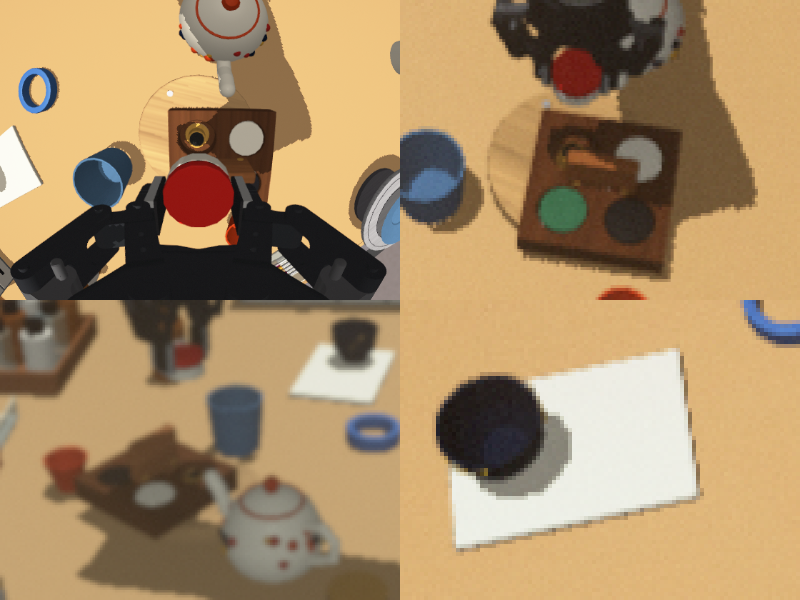

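The pot is held upright, the post shows through the empty well, the caddy lies flat with three pots home, and the tile and bowl are unmoved. Next: carry it to the tile's free end.

```bash
python3 -m inch '[-0.16,-1,0,0, -0.31,-2,0,0, -0.5,-3.2,0,0, -0.6,-3.8,0,0, -0.6,-3.8,0,0]' && python3 -m inch '[-0.6,-3.8,0,0, -0.6,-3.8,0,0, -0.6,-3.8,0,0, -0.55,-3.5,0,0, -0.41,-2.6,0,0]' && python3 -m inch '[-0.25,-1.6,0,0, -0.12,-0.8,0,0.06, 0,0,0,0.11, 0,0,0,0.11, 0,0,0,0.11]' && python3 -m inch '[0,0,0,0.11, 0,0,0,0.11, 0,0,0,0.11, 0,0,0,0.11, 0,0,0,0.11]' && python3 -m inch '[0,0,0,0.11, 0,0,0,0.08, 0,0,0,0.036, 0,0,0,0, 0,0,0,0]' && python3 -m inch '[0,0,0,0, 0,0,0,0, 0,0,0,0, 0,0,0,0, 0,0,0,0]' && python3 tgt.py .441 -.326 .08
python3 - <<'E'
from h import *
import json
im,i=save('wrist','pics/w7.png'); json.dump({k:(list(map(float,v)) if hasattr(v,'__len__') else float(v)) for k,v in i.items() if k in('fovy','cx','cy','xyz','orientation')},open('inf7.json','w'))
# predicted outline on image: tile corners, bowl, planned pot foot
ex=np.array([.21,.978]);ey=np.array([-.978,.21]);c=np.array([.4316,-.370])
for a,b in((.085,.06),(.085,-.06),(-.085,.06),(-.085,-.06)): print(a,b,pix(i,np.append(c+a*ex+b*ey,.008),1))
print('target foot',pix(i,[.441,-.326,.008],1))
E
```

```text
clock: 17.27
tcp_pos: [0.5281, -0.1463, 0.1847]
orientation: [-0.002, 0.302, 0.953, 0.0]
wrist_force: [0.7, -0.9, -0.1]
finger_gap: 0.0429
grip_force: 30.7
clock: 17.68
tcp_pos: [0.4487, -0.3065, 0.1848]
orientation: [-0.002, 0.304, 0.953, 0.0]
wrist_force: [0.7, -0.1, -0.4]
finger_gap: 0.0429
grip_force: 30.7
clock: 18.1
tcp_pos: [0.4391, -0.3261, 0.1846]
orientation: [-0.002, 0.485, 0.875, 0.0]
wrist_force: [-1.4, -0.6, -1.2]
finger_gap: 0.0429
grip_force: 30.7
clock: 18.52
tcp_pos: [0.4393, -0.3257, 0.1847]
orientation: [-0.002, 0.704, 0.71, -0.0]
wrist_force: [0.7, 0.2, -0.5]
finger_gap: 0.0427
grip_force: 30.7
clock: 18.93
tcp_pos: [0.4398, -0.3258, 0.1853]
orientation: [-0.001, 0.777, 0.629, -0.0]
wrist_force: [-0.1, 0.6, -1.0]
finger_gap: 0.0431
grip_force: 30.6
clock: 19.35
tcp_pos: [0.4409, -0.3262, 0.1868]
orientation: [0.0, 0.778, 0.629, 0.0]
wrist_force: [-0.4, 0.8, -0.9]
finger_gap: 0.0429
grip_force: 30.6
tcp [ 0.4408538  -0.32622899  0.18682429] xdir 77.92398323412056 tilt -0.9999999877478252 shift cm [2.63432591e-02 8.09146892e-03 1.06824279e+01] F [-0.39523551  0.80415337 -0.90833513] M [ 0.02719242 -0.02397453  0.02244164] grip 30.647488832473755
0.085 0.06 [214.85979442 147.59716698]
0.085 -0.06 [339.76508403 147.70445821]
-0.085 0.06 [223.694825   302.00959394]
-0.085 -0.06 [330.68305071 302.12902555]
target foot [277.22440647 188.0004537 ]
```

View pics/w7.png

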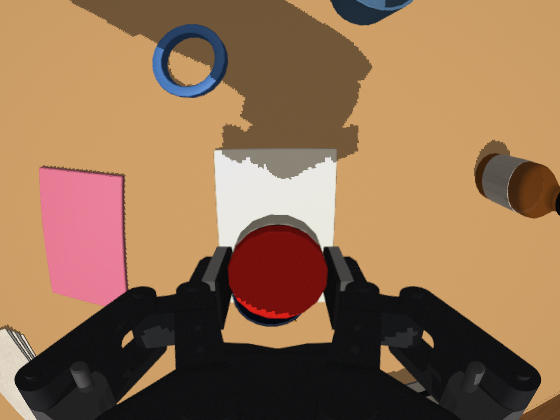

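The tile's far edge is at row 150, columns 215–337, which matches the prediction. The bowl sits behind the held pot at (270,320). Lowering now.

```bash
python3 -m inch '[0,0,1.5,0, 0,0,3,0, 0,0,3.5,0, 0,0,3,0, 0,0,2,0]' && python3 -m inch '[0,0,1.2,0, 0,0,0.7,0, 0,0,0.3,0, 0,0,0,0, 0,0,0,0]' && python3 tgt.py .441 -.326 .0242
```

```text
clock: 19.82
tcp_pos: [0.4398, -0.3251, 0.0541]
orientation: [-0.001, 0.778, 0.629, -0.0]
wrist_force: [0.2, 0.7, -1.2]
finger_gap: 0.043
grip_force: 30.7
clock: 20.23
tcp_pos: [0.4415, -0.3267, 0.0357]
orientation: [0.001, 0.778, 0.629, 0.0]
wrist_force: [0.2, 0.2, -0.3]
finger_gap: 0.043
grip_force: 30.6
tcp [ 0.44146409 -0.3267396   0.03569427] xdir 77.91575769837254 tilt -0.9999987847862899 shift cm [ 0.06347184 -0.06243293  1.14929548] F [ 0.17097495  0.16912579 -0.25175112] M [-0.02412549  0.02776549 -0.012834  ] grip 30.648913979530334
```

```bash
python3 -m inch '[0,0,0.2,0, 0,0,0.2,0, 0,0,0.2,0, 0,0,0.1,0, 0,0,0.1,0]' && python3 -m inch '[0,0,0.05,0, 0,0,0.05,0, 0,0,0.05,0, 0,0,0,0, 0,0,0,0]' && python3 tgt.py .441 -.326 .0242
```

```text
clock: 20.65
tcp_pos: [0.4409, -0.3262, 0.0268]
orientation: [0.0, 0.778, 0.629, 0.0]
wrist_force: [-0.4, 0.2, -0.9]
finger_gap: 0.0431
grip_force: 30.6
clock: 21.07
tcp_pos: [0.4409, -0.3262, 0.0253]
orientation: [0.0, 0.778, 0.629, 0.0]
wrist_force: [0.7, -0.8, -0.0]
finger_gap: 0.0427
grip_force: 30.6
tcp [ 0.44088616 -0.32620591  0.02528876] xdir 77.91071545017718 tilt -0.9999999961162381 shift cm [0.02251404 0.00681043 0.10887723] F [ 0.69369931 -0.80298626 -0.01839816] M [ 0.03026086 -0.02237534  0.02278301] grip 30.648915767669678
```

```bash
python3 -m inch '[0,0,0.05,0, 0,0,0,0, 0,0,0.05,0, 0,0,0,0, 0,0,0,0]'; python3 -m inch '[0,0,0.04,0, 0,0,0,0, 0,0,0,0, 0,0,0,0, 0,0,0,0]'
```

```text
clock: 21.48
tcp_pos: [0.4409, -0.3262, 0.0243]
orientation: [0.0, 0.778, 0.629, 0.0]
wrist_force: [0.4, 0.0, -0.8]
finger_gap: 0.0428
grip_force: 30.6
clock: 21.9
tcp_pos: [0.4409, -0.3262, 0.0241]
orientation: [0.0, 0.778, 0.629, 0.0]
wrist_force: [-0.0, 0.4, 3.1]
finger_gap: 0.0427
grip_force: 30.9
```

Contact at 3 N. Release and retreat.

```bash
python3 -m inch '[0,0,0,0, 0,0,0,0, 0,0,0,0, 0,0,0,0, 0,0,0,0]' 0.4 && python3 -m inch '[0,0,-0.3,0, 0,0,-1,0, 0,0,-2,0, 0,0,-3,0, 0,0,-3.5,0]' && python3 -m inch '[0,0,-3.5,0, 0,0,-3,0, 0,0,-2,0, 0,0,-1,0, 0,0,0,0]' && python3 -m inch '[0,0,0,0, 0,0,0,0, 0,0,0,0, 0,0,0,0, 0,0,0,0]'
python3 - <<'E'
from h import *
im,i=save('wrist','pics/w8.png'); c,ci=save('scene','pics/c8.png'); s,si=save('side','pics/s8.png')
A=cv2.resize(im,(400,300)); B=cv2.resize(c[200:300,230:363],(400,300),interpolation=3); C=cv2.resize(s[100:280,140:380],(400,300),interpolation=3); D=cv2.resize(c[195:295,90:223],(400,300),interpolation=3)
cv2.imwrite('pics/m8.png',np.vstack([np.hstack([A,B]),np.hstack([C,D])]))
E
```

```text
clock: 22.32
tcp_pos: [0.4409, -0.3262, 0.0238]
orientation: [-0.0, 0.778, 0.629, 0.0]
wrist_force: [0.2, 0.1, 0.5]
finger_gap: 0.0595
grip_force: 0.0
clock: 22.73
tcp_pos: [0.4398, -0.3252, 0.1222]
orientation: [-0.002, 0.778, 0.629, -0.0]
wrist_force: [0.6, -0.7, 0.6]
finger_gap: 0.0598
grip_force: 0.0
clock: 23.15
tcp_pos: [0.4419, -0.3272, 0.2202]
orientation: [0.003, 0.778, 0.629, 0.0]
wrist_force: [0.3, 0.2, 0.1]
finger_gap: 0.0598
grip_force: 0.0
clock: 23.57
tcp_pos: [0.4404, -0.3258, 0.2157]
orientation: [-0.001, 0.778, 0.629, -0.0]
wrist_force: [-0.3, -1.0, 0.7]
finger_gap: 0.0601
grip_force: 0.0
```

View pics/m8.png

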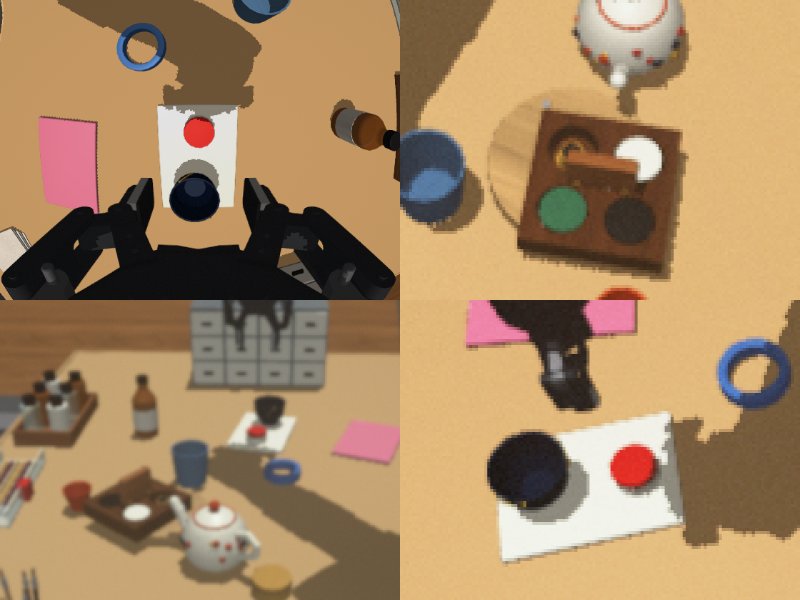

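The red pot stands upright on the tile beside the bowl, and the caddy lies flat on the stand with its three pots home. Nothing else has moved.

```bash
python3 -c "
from workcell import env
print(env.hand_in())"
```

```text
the job is handed in; nothing more can be done
None
```

The job is done and handed in at about 24 s: the red pot stands upright on the white tile beside the bowl, and the caddy lies flat on the stand with its other three pots home and nothing around it visibly disturbed; no verdict came back.

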